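# Restock the bench supply lanes, oldest first

### The arm

A 6-joint arm with a two-finger parallel gripper is mounted at the origin on a cart in front of the work surface, level with it; the furniture and walls round the work are solid. World frame = base frame: x ahead of the robot, y to its left, z up, the work surface at z = 0. Lengths are in mm, angles in rad, forces in N, time in s.
With the tool pointing down it reaches from about 275 to 1000 mm from the base axis. Payload 8.4 kg.
Tool frame: the origin (TCP) lies on the centre line of the jaws, within the pads' length; the fingertips stand r.tip_reach ahead of it and the grasp point (between the pads) lies 11 mm behind it (r.tip_reach is the distance from the TCP to the fingertips, in mm); z points along the fingers, y is the line along which they close (so a half turn about z gives the same grasp; the last joint's range is limited). The gripper opens to 85 mm and grips with 20 to 120 N. Pads are 22 mm wide; open, the fingers measure 114 mm over their backs; the gripper's body (76 mm by 85 mm) begins 54 mm behind the grasp point. The pads swing forward as they close: fully open they stand 13 mm farther back than shut.
Start: joints at [-1.269, 0.353, 1.633, -0, 1.155, -0.002], TCP at [186.966, -596.382, 214.481] pointing down, gripper open.
Joint ranges: [-2.63, 2.63], [-0.92, 2.1], [0.06, 2.66], [-1.3, 4.44], [0, 2.69], [-3.02, 3.02]. Speed limits (rad/s): [2.22, 2.22, 2.79, 3.14, 3.14, 3.14].

### API

Orientations are given as [roll, pitch, yaw] about the fixed x, y, z axes, in that order (R = Rz(yaw) Ry(pitch) Rx(roll)).
In Python, from rig import r gives the robot as it stands.
- The arm moves only by the tool carry_out, never from a script. Its argument "targets" is a list of rows, each an object with "dp": the shift along the tool's x, y, z in mm, a list of three; "yaw": the turn about the tool's z in degrees. A call has 1 to 12 rows; each row is the pose to reach, as a shift and turn from the pose commanded when the call began, along the tool's axes at that moment; what a row does not reach only later rows make up. A row lasts 1/8 s, in which the tool goes at most 62.5 mm and 10.7 degrees, less where a joint would pass 70% of its speed; a pose out of reach is approached as far as the arm can. A call with a gripper value outside its range is refused whole. "fingers" is the opening, from -1 (shut) to 1 (fully open), so that 0 is half open, set as the call begins (left out, the last holds). The fingers move at their own pace and stop on an object; "grip_force" is the grip in N (left out, the last holds). Time passes only in rows, so rows that repeat a pose let the fingers close. It gives the time, the measured TCP pose, the force, the opening and the grip force at its end, in the units of the state.
- r.sense(): the state, without advancing time (a new reading comes with each control period).
- r.grab_frame(name): name is "side" or "top"; returns the picture (400x640x3 uint8, red, green, blue); there is no depth.
- r.get_calibration(name): a dict with "fx", "fy", "cx", "cy" (pixels), "rvec" (rotation vector, rad) and "tvec" (3), from world to camera coordinates, as OpenCV has them. Camera axes: x right, y down, z forward; pixel columns grow to the right and rows downward; lengths in mm; the calibration is good to about 2 mm. A picture is of the moment at which its call begins. get_calibration takes no time and is no camera call.
- r.sign_off(): hands the job in; it is judged then, once.
The state is a dict: "clock": time; "qpos": joint angles; "qvel": joint speeds; "joint_efforts": joint torques, N m; "eef_pos": TCP position; "tcp_rot": TCP orientation; "contact_force": force on the tool from outside, world axes, zero at the start; "wrist_torque": the same for the moment, N m; "opening": opening from 0.0 (shut) to 1.0 (fully open); "grasp_force": force on a finger pad.
Only numpy, scipy, OpenCV 4.12 (cv2) and the standard library are available. Lean on these libraries where they do the work, as an engineer would, in place of code of your own. Each camera call takes 0.05 s, during which the arm holds its last target. There are 200 camera calls.

### The job

Restock the supply lanes with the goods standing on the worktop: dropper bottles belong in the narrow lane, red-lidded jars in the middle-width lane and the filter box lengthwise in the wide one. Stock is used from the front, oldest first, so in the dropper and jar lanes bring the old one up to the front lip before you stand the new one behind it in the same lane. Everything must stand upright on its lane's floor when you let go, and the small amber bottle is not part of the order: leave it where it is.

Things in the scene. Friction and masses are not known exactly. Their poses are not given: they have to be found in the camera images.
- old_dropper_center (a point): white dropper bottle, body 24 mm across from its foot to 43 mm up, then a thin nozzle; 68 mm tall in all, about 30 g. This point is on its axis, half-way up; z is up. The OLD one: it starts standing towards the back of the narrow lane.
- new_dropper_center (a point): white dropper bottle, body 24 mm across from its foot to 43 mm up, then a thin nozzle; 68 mm tall in all, about 30 g. This point is on its axis, half-way up; z is up. The NEW one: it starts on the open worktop, to the right of the lanes.
- old_jar_center (a point): white plastic jar with a red screw lid, 62 mm tall; body 42 mm across, lid 45 mm across from 48 mm up to the top; about 120 g. This point is on its axis, half-way up; z is up. The OLD one: it starts standing towards the back of the middle-width lane.
- new_jar_center (a point): white plastic jar with a red screw lid, 62 mm tall; body 42 mm across, lid 45 mm across from 48 mm up to the top; about 120 g. This point is on its axis, half-way up; z is up. The NEW one: it starts on the open worktop, to the right of the lanes.
- filter_box_center (a point): closed white card box of filters with a green stripe, 60 mm (own x) by 140 mm (own y, long) by 60 mm high, about 200 g; starts on the open worktop. This point is its centre, half-way up; z is up. Either end may point to the front.
- amber_bottle_center (a point): small brown glass bottle with a white cap, 40 mm across, 81 mm tall, standing loose among the new stock; not part of the job. This point is half-way up its axis.
- narrow_lane: the narrowest lane, 38 mm wide inside (44 mm outside), for dropper bottles: Fixed grey sheet-metal channel on a black board, 180 mm long along own x, open on top. Front: own -x, low lip with white card, towards the robot; back: taller wall. Origin: centre of underside, 6 mm above the worktop. Floor 4 mm above it, side walls (3 mm thick) to 20, lip to 14, back wall to 30; inside, x runs from -87 to 87 mm.
- middle_lane: the middle-width lane, 59 mm wide inside (65 mm outside), for red-lidded jars: Fixed grey sheet-metal channel on a black board, 180 mm long along own x, open on top. Front: own -x, low lip with white card, towards the robot; back: taller wall. Origin: centre of underside, 6 mm above the worktop. Floor 4 mm above it, side walls (3 mm thick) to 20, lip to 14, back wall to 30; inside, x runs from -87 to 87 mm.
- wide_lane: the widest lane, 74 mm wide inside (80 mm outside), empty at the start, for the filter box lengthwise: Fixed grey sheet-metal channel on a black board, 180 mm long along own x, open on top. Front: own -x, low lip with white card, towards the robot; back: taller wall. Origin: centre of underside, 6 mm above the worktop. Floor 4 mm above it, side walls (3 mm thick) to 20, lip to 14, back wall to 30; inside, x runs from -87 to 87 mm.
There are look-alikes about, which are no part of the job. What is shaped like the part that bears filter_box_center but brown is not meant.

How it is judged:
By the outcome, as a careful person would: the job done as asked, in the order asked, and still so for the second after the job is handed in, with the robot touching nothing.
It also fails if it takes over 120 s, if anything falls off the work surface, if the arm or the gripper's body presses on something with over 40 N, if the wrist force passes 120 N, or if a joint passes its speed limit or range.

## Working session

There is one attempt and no reset: what is moved stays moved. The work goes in short steps, Python scripts to look and compute and a tool call to move; the robot and the scene stay as the last step left them, time stands still between calls to the robot, and variables do not carry over. Pictures are saved under pics/ and viewed, at most 14 in all, crops included, and the job is handed in when it is done.

Besides the shell and the picture viewer there is one more tool, called after "Emit:" as name([rows], argument=value, ...), one row to a line, values as JSON. carry_out: Moves the arm, as the interface text tells. Its arguments: {"type":"object","properties":{"targets":{"type":"array","items":{"type":"object","properties":{"dp":{"type":"array","items":{"type":"number"}},"yaw":{"type":"number"}}}},"fingers":{"type":"number"},"grip_force":{"type":"number"}},"required":["targets"]}

```bash
mkdir -p pics; ls; python3 - <<'E'
from rig import r
import cv2
for n in("top","side"):
    cv2.imwrite(f"pics/{n}0.png",r.grab_frame(n)[:,:,::-1]); print(n,r.get_calibration(n))
print(r.tip_reach,r.sense())
E
```

```text
pics
top {'fx': 449.3384548457073, 'fy': 449.3384548457073, 'cx': 319.0110016027259, 'cy': 195.8692110439706, 'rvec': array([ 1.98906207, -2.2419191 ,  0.23214702]), 'tvec': array([  -4.79326759,  572.73127419, 1028.31669711])}
side {'fx': 500.48841897239754, 'fy': 500.48841897239754, 'cx': 321.39321808451064, 'cy': 206.8680775289449, 'rvec': array([ 2.09338432, -0.14585096,  0.08334442]), 'tvec': array([-572.30959289,   64.46256305, 1260.44457992])}
8.0 {'clock': 0.1, 'qpos': array([-1.26943056e+00,  3.53604884e-01,  1.63404064e+00, -3.81496921e-05,
        1.15516818e+00, -2.40680015e-03]), 'qvel': array([-8.26521665e-04, -2.83952712e-03, -2.94544064e-03, -5.88244996e-04,
       -1.56452304e-03,  4.93592150e-05]), 'joint_efforts': array([-3.35635114e-04, -6.06358051e+01, -3.42818999e+01, -1.49353878e-04,
        3.95077601e-03,  4.04627841e-06]), 'eef_pos': array([ 186.80848486, -595.98122023,  213.82870204]), 'tcp_rot': array([-3.14037153e+00,  3.19439896e-05,  3.03788010e-01]), 'contact_force': array([ 0.48670285, -0.13512818,  0.51854891]), 'wrist_torque': array([ 0.01067818, -0.03959345,  0.00604851]), 'grasp_force': 0.0, 'opening': 1.00047372474878}
```

View pics/top0.png

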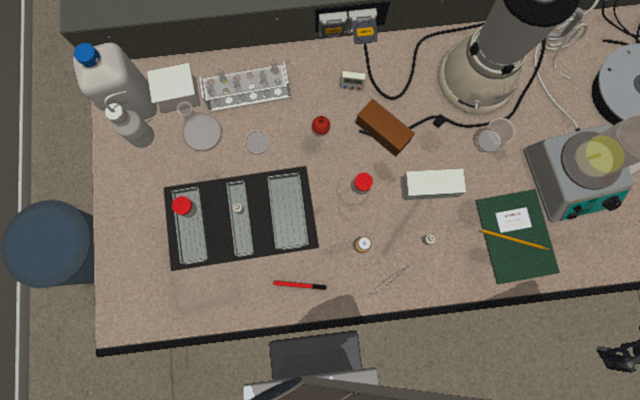

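View pics/side0.png

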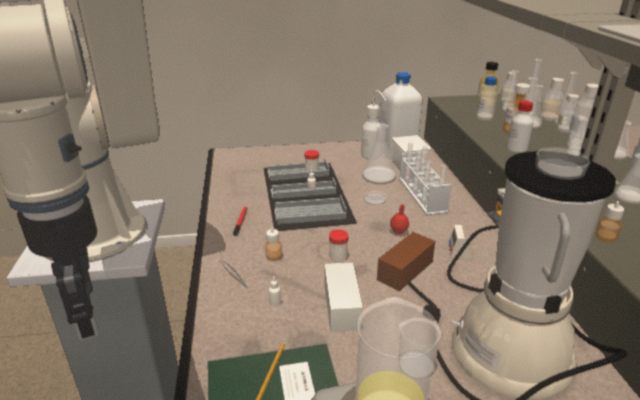

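Top view: the lanes sit at (165–318, 168–268), with the old jar's lid at (181,205) and the old dropper at (238,208). The new jar is at (363,182), the new dropper at (430,239), the white box at (435,183) and the amber bottle at (362,244).

Look-alikes:
- Brown box at (385,127), for the filter box.
- Red flask at (321,125), for the jars.
- White box at (171,83) with no stripe, also for the filter box.
- Amber bottle's white cap at (362,244), for the dropper.

I'll check these in a close crop.

```bash
python3 - <<'E'
import cv2
t=cv2.imread("pics/top0.png");s=cv2.imread("pics/side0.png")
cv2.imwrite("pics/c1.png",cv2.resize(t[155:275,160:325],None,fx=4.8,fy=4.8,interpolation=cv2.INTER_CUBIC))
cv2.imwrite("pics/c2.png",cv2.resize(t[155:260,335:485],None,fx=5,fy=5,interpolation=cv2.INTER_CUBIC))
E
```

```text
(no output)
```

View pics/c1.png

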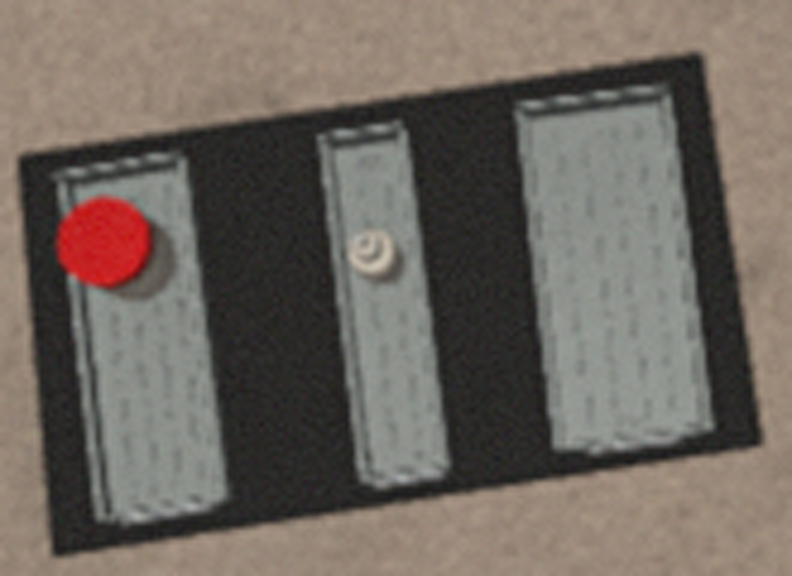

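View pics/c2.png

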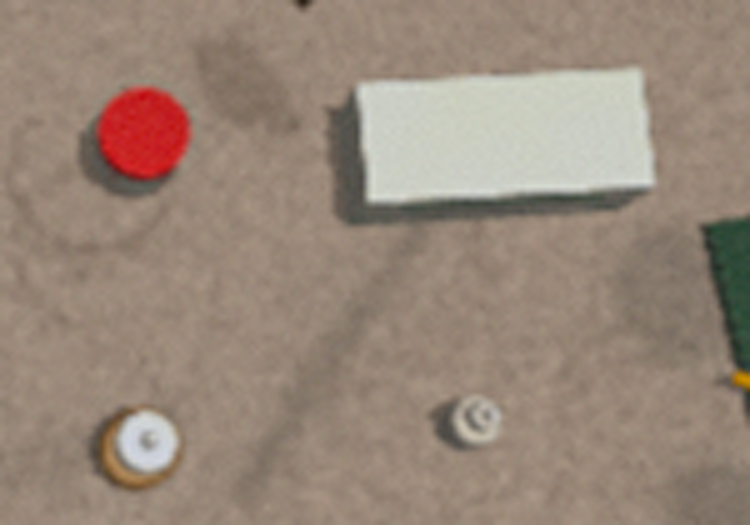

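```bash
cat > h.py <<'E'
import numpy as np,cv2
from rig import r
def px2w(n,uv,z):
    c=r.get_calibration(n);R=cv2.Rodrigues(c["rvec"])[0];t=c["tvec"]
    d=R.T@np.array([(uv[0]-c["cx"])/c["fx"],(uv[1]-c["cy"])/c["fy"],1]);o=-R.T@t
    return (o+d*(z-o[2])/d[2])[:2]
def w2px(n,p):
    c=r.get_calibration(n);K=np.array([[c["fx"],0,c["cx"]],[0,c["fy"],c["cy"]],[0,0,1]])
    return cv2.projectPoints(np.array([p],float),c["rvec"],c["tvec"],K,None)[0].ravel()
E
python3 - <<'E'
from h import *
np.set_printoptions(precision=1,suppress=True)
A=lambda x,y:((x+.5)/4.8-.5+160,(y+.5)/4.8-.5+155)
B=lambda x,y:((x+.5)/5-.5+335,(y+.5)/5-.5+155)
for n,f,x,y,z in [("bBL",A,20,157,6),("bBR",A,702,55,6),("bFR",A,760,442,6),("bFL",A,55,553,6),
 ("midBL",A,57,172,36),("midBR",A,185,155,36),("midFL",A,97,521,20),("midFR",A,228,500,20),
 ("narBL",A,320,140,36),("narBR",A,403,124,36),("narFL",A,360,487,20),("narFR",A,449,470,20),
 ("widBL",A,517,105,36),("widBR",A,670,87,36),("widFL",A,555,452,20),("widFR",A,714,431,20),
 ("oldjar",A,104,242,72),("olddrop sh",A,373,254,53),("olddrop tip",A,366,243,78),
 ("newjar",B,144,133,62),("newdrop sh",B,475,421,43),("newdrop tip",B,482,413,68),("amber cap",B,148,441,81),
 ("boxBL",B,357,85,60),("boxBR",B,641,69,60),("boxFR",B,654,185,60),("boxFL",B,368,203,60)]:
    print(n,px2w("top",f(x,y),z))
E
```

```text
bBL [648.3 316. ]
bBR [661. -50.]
bFR [451.4 -56.3]
bFL [438.1 308.5]
midBL [630.  287.8]
midBR [631.1 221.6]
midFL [450.5 282.1]
midFR [453.1 215.5]
narBL [630.8 151.7]
narBR [634.2 108.3]
narFL [451.7 148.4]
narFR [454.9 102.7]
widBL [637.3  48.6]
widBR [637.4 -31.4]
widFL [457.6  48.2]
widFR [458.5 -33.5]
oldjar [582.3 255.5]
olddrop sh [564.3 126.6]
olddrop tip [565.1 125.6]
newjar [ 590.8 -184.3]
newdrop sh [ 434.8 -325.3]
newdrop tip [ 436.1 -322.8]
amber cap [ 440.7 -163.2]
boxBL [ 602.8 -291.4]
boxBR [ 594.2 -430.9]
boxFR [ 536.2 -426.4]
boxFL [ 543.9 -287.4]
```

Against the given sizes:
- The lane lengths and widths and the box (140 × 59) all agree with the stated dimensions.
- Lane yaw is about 1.6°. The white box's dark/green side edge confirms it is the filter box.
- The old dropper is at about (565,126), inside the narrow lane.

Now I'll move over the old dropper.

Emit:
carry_out([
  {"dp": [288,-288,0],"yaw": 8},
  {"dp": [288,-288,0],"yaw": 8},
  {"dp": [288,-288,0],"yaw": 8},
  {"dp": [288,-288,0],"yaw": 8},
  {"dp": [288,-288,0],"yaw": 8},
  {"dp": [288,-288,0],"yaw": 8},
  {"dp": [576.5,-576,0],"yaw": 15.8},
  {"dp": [576.5,-576,0],"yaw": 15.8},
  {"dp": [576.5,-576,0],"yaw": 15.8},
  {"dp": [576.5,-576,0],"yaw": 15.8},
  {"dp": [576.5,-576,0],"yaw": 15.8},
  {"dp": [576.5,-576,0],"yaw": 15.8},
], fingers=0.1, grip_force=20)

```text
clock: 1.6
eef_pos: [535.0, 69.9, 214.3]
tcp_rot: [3.141, 0.0, 0.028]
contact_force: [1.1, -0.7, 0.7]
opening: 0.55
grasp_force: 0.0
```

Emit:
carry_out([
  {"dp": [0,0,50]},
  {"dp": [0,0,50]},
  {"dp": [0,0,50]},
  {"dp": [0,0,50]},
])

```text
schema error: expected keys dp, yaw
```

Emit:
carry_out([
  {"dp": [0,0,50],"yaw": 0},
  {"dp": [0,0,50],"yaw": 0},
  {"dp": [0,0,50],"yaw": 0},
  {"dp": [0,0,50],"yaw": 0},
])

```text
clock: 2.1
eef_pos: [535.4, 67.3, 166.2]
tcp_rot: [-3.141, -0.002, 0.027]
contact_force: [0.2, 0.6, 0.0]
opening: 0.551
grasp_force: 0.0
```

Emit:
carry_out([
  {"dp": [30.8,-58,30],"yaw": 0},
  {"dp": [30.8,-58,66],"yaw": 0},
  {"dp": [30.8,-58,66],"yaw": 0},
  {"dp": [30.8,-58,66],"yaw": 0},
  {"dp": [30.8,-58,66],"yaw": 0},
  {"dp": [30.8,-58,66],"yaw": 0},
])

```text
clock: 2.85
eef_pos: [564.3, 126.4, 99.9]
tcp_rot: [-3.141, -0.002, 0.027]
contact_force: [0.4, 0.0, -0.0]
opening: 0.55
grasp_force: 0.0
```

```bash
python3 - <<'E'
from h import *
print(r.sense()["eef_pos"])
s=r.grab_frame("side")[:,:,::-1]
cv2.imwrite("pics/s1.png",cv2.resize(s[90:240,230:390],None,fx=4,fy=4,interpolation=cv2.INTER_CUBIC))
E
```

```text
[564.26032523 126.3649796   99.85322409]
```

View pics/s1.png

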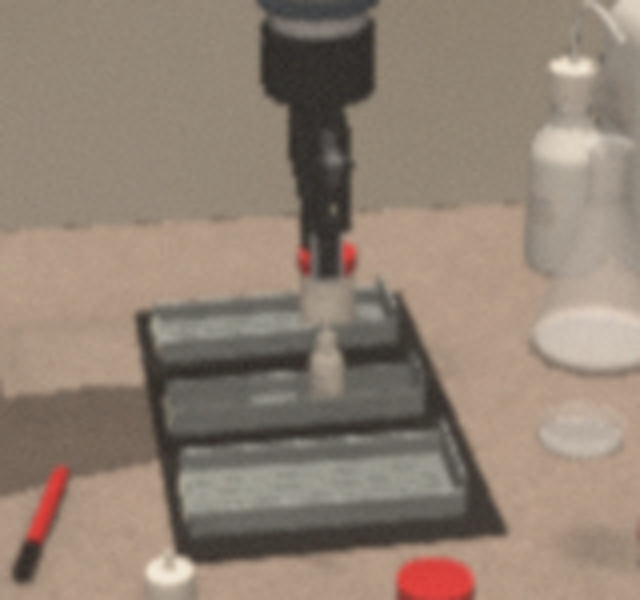

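The gripper, with fingertips at crop (325,275), is centred over the dropper's nozzle (325,335). Descending.

Emit:
carry_out([
  {"dp": [0,0,30],"yaw": 0},
  {"dp": [0,0,60],"yaw": 0},
  {"dp": [0,0,60],"yaw": 0},
  {"dp": [0,0,60],"yaw": 0},
])

```text
clock: 3.4
eef_pos: [564.3, 126.8, 39.5]
tcp_rot: [-3.141, -0.001, 0.028]
contact_force: [-0.6, 1.0, -0.5]
opening: 0.551
grasp_force: 0.0
```

Emit:
carry_out([
  {"dp": [0,0,0],"yaw": 0},
  {"dp": [0,0,0],"yaw": 0},
  {"dp": [0,0,0],"yaw": 0},
  {"dp": [0,0,0],"yaw": 0},
  {"dp": [0,0,0],"yaw": 0},
  {"dp": [0,0,0],"yaw": 0},
], fingers=-1)

```text
clock: 4.15
eef_pos: [564.5, 127.0, 39.3]
tcp_rot: [-3.141, -0.002, 0.028]
contact_force: [-0.0, 1.2, 6.6]
opening: 0.14
grasp_force: 19.8
```

```bash
python3 - <<'E'
from h import *
print(r.tip_reach)
s=r.grab_frame("side")[:,:,::-1];t=r.grab_frame("top")[:,:,::-1]
a=cv2.resize(s[140:215,270:360],None,fx=6,fy=6,interpolation=cv2.INTER_CUBIC)
b=cv2.resize(t[170:270,180:310],None,fx=4,fy=4,interpolation=cv2.INTER_CUBIC)[:,:]
cv2.imwrite("pics/s2.png",a)
E
```

```text
8.0
```

View pics/s2.png

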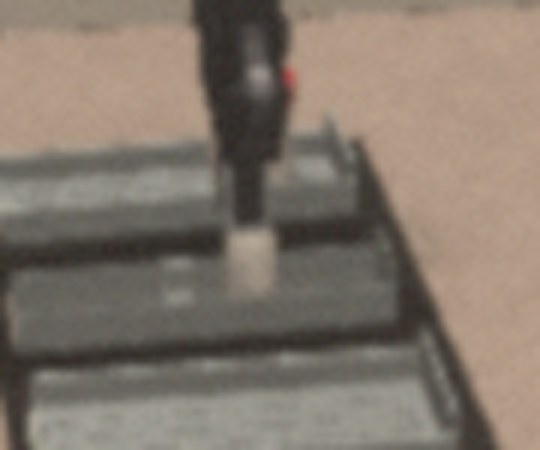

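```bash
python3 - <<'E'
from h import *
for p in [(564.5,127,10),(564.5,127,53),(564.5,127,78),(564.5,120,31),(564.5,115,31),(564.5,120,44),(564.5,120,55)]:
    u=w2px("side",p); print(p,(u-[270,140]+.5)*6)
E
```

```text
(564.5, 127, 10) [246.68907464 305.90929222]
(564.5, 127, 53) [245.66017943 225.22951855]
(564.5, 127, 78) [245.04735533 177.17553864]
(564.5, 120, 31) [247.97093069 273.62521056]
(564.5, 115, 31) [249.2519287  278.52571452]
(564.5, 120, 44) [247.6654905  249.05843617]
(564.5, 120, 55) [247.40481918 228.09245433]
```

```bash
python3 - <<'E'
from h import *
for z in (80,92,100,110,120):
    print(z,[((w2px("side",(564,y,z))-[230,90]+.5)*4).round() for y in (101,150)])
s=r.grab_frame("side")[:,:,::-1]
cv2.imwrite("pics/s3.png",cv2.resize(s[150:200,285:335],None,fx=11,fy=11,interpolation=cv2.INTER_NEAREST))
E
```

```text
80 [array([327., 332.]), array([319., 302.])]
92 [array([327., 316.]), array([319., 286.])]
100 [array([327., 306.]), array([318., 276.])]
110 [array([327., 292.]), array([318., 263.])]
120 [array([327., 279.]), array([318., 250.])]
```

View pics/s3.png

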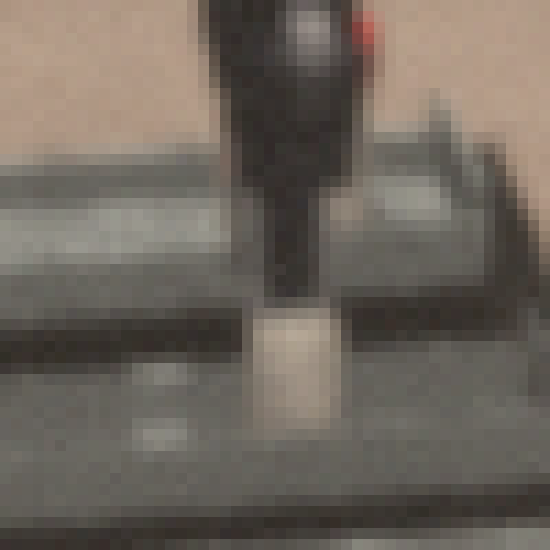

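The picture shows the fingertips ending at the shoulder (crop ~(290,300), z≈54). The grip is therefore on the nozzle, and the tips stand about 23 mm higher than I assumed. I'll open, go down 14 mm and close again.

Emit:
carry_out([
  {"dp": [0,0,0],"yaw": 0},
  {"dp": [0,0,0],"yaw": 0},
  {"dp": [0,0,0],"yaw": 0},
  {"dp": [0,0,0],"yaw": 0},
  {"dp": [0,0,7],"yaw": 0},
  {"dp": [0,0,14],"yaw": 0},
  {"dp": [0,0,14],"yaw": 0},
], fingers=0.4)

```text
clock: 5.18
eef_pos: [563.0, 126.5, 23.6]
tcp_rot: [3.141, 0.002, 0.028]
contact_force: [0.7, -0.1, -0.6]
opening: 0.701
grasp_force: 0.0
```

Emit:
carry_out([
  {"dp": [0,0,0],"yaw": 0},
  {"dp": [0,0,0],"yaw": 0},
  {"dp": [0,0,0],"yaw": 0},
  {"dp": [0,0,0],"yaw": 0},
  {"dp": [0,0,0],"yaw": 0},
  {"dp": [0,0,0],"yaw": 0},
], fingers=-1)

```text
clock: 5.92
eef_pos: [563.8, 126.8, 24.6]
tcp_rot: [-3.142, -0.0, 0.028]
contact_force: [-0.2, 0.7, 1.6]
opening: 0.258
grasp_force: 19.9
```

```bash
python3 - <<'E'
from h import *
s=r.grab_frame("side")[:,:,::-1]
cv2.imwrite("pics/s4.png",cv2.resize(s[130:200,270:350],None,fx=8,fy=8,interpolation=cv2.INTER_CUBIC))
E
```

```text
(no output)
```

View pics/s4.png

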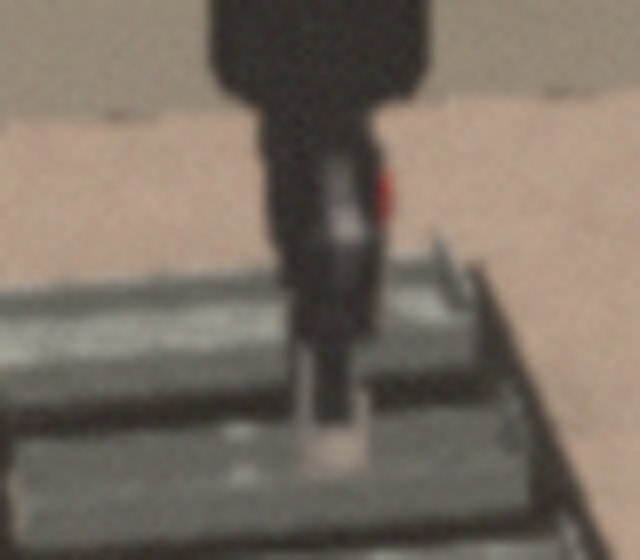

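The grip is now on the body, at opening 0.26 ≈ 22–24 mm. Next: lift 8 mm, bring it 95 mm forward and set it down.

Emit:
carry_out([
  {"dp": [0,0,-9],"yaw": 0},
  {"dp": [0,0,-9],"yaw": 0},
  {"dp": [-25,-0.5,-9],"yaw": 0},
  {"dp": [-50,-1,-9],"yaw": 0},
  {"dp": [-75,-1.5,-9],"yaw": 0},
  {"dp": [-90,-1.5,-9],"yaw": 0},
  {"dp": [-93,-1.5,-9],"yaw": 0},
  {"dp": [-93,-1.5,-9],"yaw": 0},
  {"dp": [-93,-1.5,-9],"yaw": 0},
])

```text
clock: 7.1
eef_pos: [471.7, 125.8, 33.6]
tcp_rot: [-3.141, -0.001, 0.028]
contact_force: [-0.1, -0.1, -1.6]
opening: 0.262
grasp_force: 19.7
```

```bash
python3 - <<'E'
from h import *
print(r.sense()["eef_pos"],r.sense()["contact_force"])
s=r.grab_frame("side")[:,:,::-1]
cv2.imwrite("pics/s5.png",cv2.resize(s[130:215,250:350],None,fx=8,fy=7,interpolation=cv2.INTER_CUBIC))
E
```

```text
[471.69154083 125.75232352  33.59617466] [-0.13274376 -0.14440391 -1.56628148]
```

View pics/s5.png

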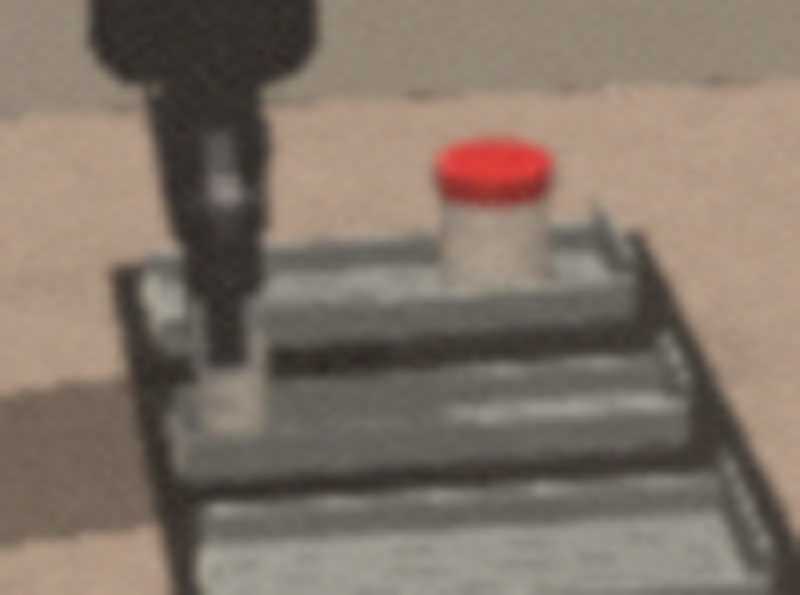

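The old dropper is held upright near the front, with its body at crop (233,400). I'll ease forward to the lip and lower.

Emit:
carry_out([
  {"dp": [-2,0,0],"yaw": 0},
  {"dp": [-3,0,0],"yaw": 0},
  {"dp": [-3,0,0],"yaw": 0},
])

```text
clock: 7.52
eef_pos: [467.5, 125.5, 33.5]
tcp_rot: [3.142, 0.0, 0.028]
contact_force: [0.3, -0.9, -0.8]
opening: 0.262
grasp_force: 19.7
```

Emit:
carry_out([
  {"dp": [0,0,7],"yaw": 0},
  {"dp": [0,0,7],"yaw": 0},
  {"dp": [-1,0,7],"yaw": 0},
  {"dp": [-2,0,7],"yaw": 0},
  {"dp": [-2,0,7],"yaw": 0},
])

```text
clock: 8.15
eef_pos: [465.8, 125.5, 26.6]
tcp_rot: [-3.142, -0.0, 0.028]
contact_force: [0.4, 0.5, 0.3]
opening: 0.267
grasp_force: 19.7
```

Emit:
carry_out([
  {"dp": [-1,0,0],"yaw": 0},
  {"dp": [-2,0,0],"yaw": 0},
  {"dp": [-2,0,0],"yaw": 0},
])

```text
clock: 8.52
eef_pos: [464.4, 125.6, 26.8]
tcp_rot: [-3.141, -0.002, 0.028]
contact_force: [3.9, 0.2, 1.7]
opening: 0.256
grasp_force: 19.9
```

The lip is touched (3.9 N). Back off 1 mm, lower and release gently, then rise.

Emit:
carry_out([
  {"dp": [1,0,0],"yaw": 0},
  {"dp": [1,0,2],"yaw": 0},
  {"dp": [1,0,2],"yaw": 0},
])

```text
clock: 8.9
eef_pos: [465.0, 125.6, 24.6]
tcp_rot: [-3.141, -0.001, 0.028]
contact_force: [2.3, 0.6, 5.4]
opening: 0.265
grasp_force: 20.1
```

Emit:
carry_out([
  {"dp": [0,0,0],"yaw": 0},
  {"dp": [0,0,0],"yaw": 0},
  {"dp": [0,0,0],"yaw": 0},
  {"dp": [0,0,-30],"yaw": 0},
  {"dp": [0,0,-60],"yaw": 0},
  {"dp": [0,0,-90],"yaw": 0},
  {"dp": [40,-40,-110],"yaw": 0},
  {"dp": [80,-80,-110],"yaw": 0},
  {"dp": [110,-125,-110],"yaw": 0},
  {"dp": [110,-125,-110],"yaw": 0},
  {"dp": [110,-125,-110],"yaw": 0},
  {"dp": [110,-125,-110],"yaw": 0},
], fingers=0.2)

```text
clock: 10.4
eef_pos: [570.2, 252.4, 134.3]
tcp_rot: [3.141, 0.001, 0.027]
contact_force: [0.5, 0.1, 0.8]
opening: 0.599
grasp_force: 0.0
```

```bash
python3 - <<'E'
from h import *
s=r.grab_frame("side")[:,:,::-1]; t=r.grab_frame("top")[:,:,::-1]
a=cv2.resize(s[130:240,250:360],(400,400),interpolation=cv2.INTER_CUBIC)
b=cv2.resize(t[165:275,160:270],(400,400),interpolation=cv2.INTER_CUBIC)
cv2.imwrite("pics/s6.png",np.hstack([a,b]))
E
```

```text
(no output)
```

View pics/s6.png

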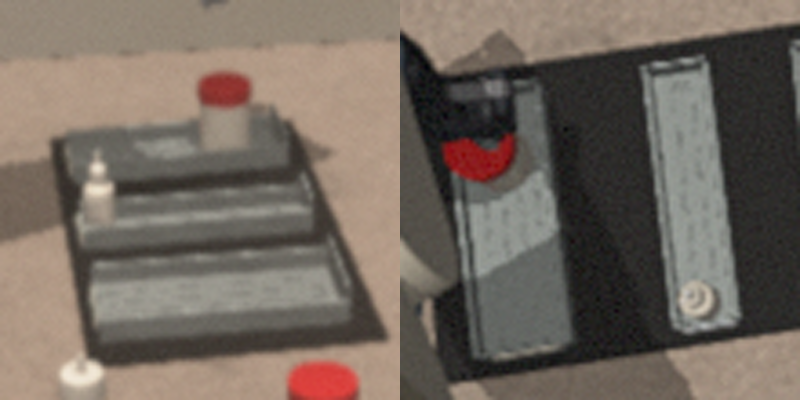

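The old dropper stands upright at the lip (left pane (98,195), right pane (697,298)). Now the old jar.

Emit:
carry_out([
  {"dp": [12.2,-2.8,0],"yaw": 0},
  {"dp": [12.2,-2.8,0],"yaw": 0},
  {"dp": [12.2,-2.8,0],"yaw": 0},
  {"dp": [12.2,-2.8,30],"yaw": 0},
  {"dp": [12.2,-2.8,60],"yaw": 0},
  {"dp": [12.2,-2.8,90],"yaw": 0},
  {"dp": [12.2,-2.8,108],"yaw": 0},
  {"dp": [12.2,-2.8,108],"yaw": 0},
  {"dp": [12.2,-2.8,108],"yaw": 0},
], fingers=0.8)

```text
clock: 11.62
eef_pos: [583.9, 256.9, 27.5]
tcp_rot: [-3.141, -0.001, 0.028]
contact_force: [0.4, -0.5, -0.8]
opening: 0.901
grasp_force: 0.0
```

Emit:
carry_out([
  {"dp": [0,0,0],"yaw": 0},
  {"dp": [0,0,0],"yaw": 0},
  {"dp": [0,0,0],"yaw": 0},
  {"dp": [0,0,0],"yaw": 0},
  {"dp": [0,0,0],"yaw": 0},
  {"dp": [0,0,0],"yaw": 0},
], fingers=-1, grip_force=30)

```text
clock: 12.38
eef_pos: [583.9, 256.9, 27.6]
tcp_rot: [-3.141, -0.001, 0.028]
contact_force: [-0.7, -1.1, 6.9]
opening: 0.512
grasp_force: 30.0
```

Emit:
carry_out([
  {"dp": [0,0,-9],"yaw": 0},
  {"dp": [0,0,-9],"yaw": 0},
  {"dp": [-25,1,-9],"yaw": 0},
  {"dp": [-50,2,-9],"yaw": 0},
  {"dp": [-75,3.5,-9],"yaw": 0},
  {"dp": [-95,3.5,-9],"yaw": 0},
  {"dp": [-104,3.5,-9],"yaw": 0},
  {"dp": [-104,3.5,-9],"yaw": 0},
  {"dp": [-104,3.5,-7],"yaw": 0},
  {"dp": [-104,3.5,-3],"yaw": 0},
  {"dp": [-104,3.5,-3],"yaw": 0},
])

```text
clock: 13.75
eef_pos: [479.4, 250.0, 28.9]
tcp_rot: [3.141, 0.001, 0.028]
contact_force: [0.3, 0.1, -1.1]
opening: 0.512
grasp_force: 30.8
```

Emit:
carry_out([
  {"dp": [-1,0,0],"yaw": 0},
  {"dp": [-2,0,0],"yaw": 0},
  {"dp": [-2,0,0],"yaw": 0},
])

```text
clock: 14.12
eef_pos: [477.3, 250.2, 29.6]
tcp_rot: [3.142, -0.0, 0.028]
contact_force: [0.4, 0.0, -1.5]
opening: 0.515
grasp_force: 30.8
```

Emit:
carry_out([
  {"dp": [-1,0,0],"yaw": 0},
  {"dp": [-2,0,0],"yaw": 0},
  {"dp": [-3,0,0],"yaw": 0},
  {"dp": [-3,0,0],"yaw": 0},
])

```text
clock: 14.62
eef_pos: [475.0, 250.3, 29.8]
tcp_rot: [-3.141, -0.001, 0.028]
contact_force: [3.2, -0.3, -0.2]
opening: 0.511
grasp_force: 31.0
```

The jar touches the lip at 3.2 N. Back off a little, lower, release and rise.

Emit:
carry_out([
  {"dp": [0.5,0,0],"yaw": 0},
  {"dp": [0.5,0,2.5],"yaw": 0},
  {"dp": [0.5,0,2.5],"yaw": 0},
])

```text
clock: 15.0
eef_pos: [476.0, 250.4, 27.6]
tcp_rot: [-3.141, -0.002, 0.028]
contact_force: [2.8, -1.2, 7.9]
opening: 0.513
grasp_force: 31.5
```

Emit:
carry_out([
  {"dp": [0,0,0],"yaw": 0},
  {"dp": [0,0,0],"yaw": 0},
  {"dp": [0,0,0],"yaw": 0},
  {"dp": [0,0,-40],"yaw": 0},
  {"dp": [0,0,-80],"yaw": 0},
  {"dp": [0,0,-110],"yaw": 0},
  {"dp": [20,60,-110],"yaw": 0},
  {"dp": [40,120,-110],"yaw": 0},
  {"dp": [60,180,-110],"yaw": 0},
  {"dp": [80,240,-110],"yaw": 0},
  {"dp": [100,300,-110],"yaw": 0},
  {"dp": [100,340,-110],"yaw": 0},
], fingers=0.8)

```text
clock: 16.5
eef_pos: [585.2, -89.5, 136.8]
tcp_rot: [3.141, -0.001, 0.027]
contact_force: [-0.1, 0.5, 0.6]
opening: 0.901
grasp_force: 0.0
```

Emit:
carry_out([
  {"dp": [2,50,0],"yaw": 0},
  {"dp": [2,90,0],"yaw": 0},
  {"dp": [2,90,0],"yaw": 0},
  {"dp": [2,90,0],"yaw": 0},
  {"dp": [2,90,0],"yaw": 0},
])

```text
clock: 17.12
eef_pos: [588.7, -175.7, 136.9]
tcp_rot: [-3.141, 0.0, 0.029]
contact_force: [0.6, -0.3, 0.8]
opening: 0.896
grasp_force: 0.0
```

```bash
python3 - <<'E'
from h import *
s=r.grab_frame("side")[:,:,::-1]; t=r.grab_frame("top")[:,:,::-1]
a=cv2.resize(s[130:290,220:380],(400,400),interpolation=cv2.INTER_CUBIC)
b=cv2.resize(t[165:275,160:270],(400,400),interpolation=cv2.INTER_CUBIC)
cv2.imwrite("pics/s7.png",np.hstack([a,b])); print(r.sense()["eef_pos"],r.sense()["tcp_rot"])
E
```

```text
[ 588.88365306 -175.8137601   137.00917063] [-3.14142312e+00  1.36581548e-04  2.93407085e-02]
```

View pics/s7.png

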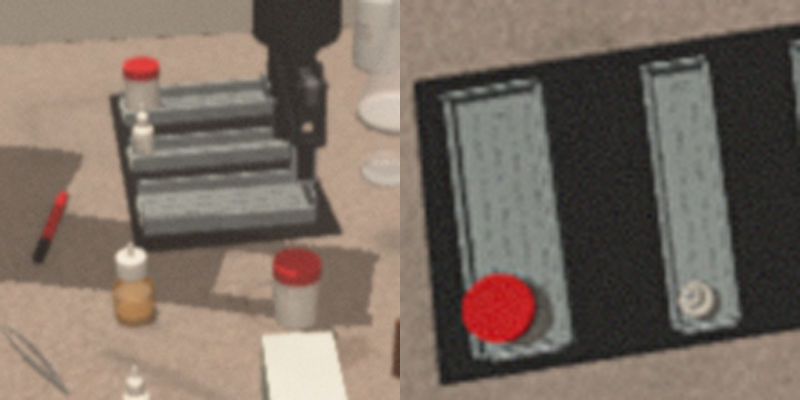

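Both old items are upright at their lips: the jar at right pane (498,308), the dropper at (697,298). Now the new jar.

Emit:
carry_out([
  {"dp": [1.8,8.6,0],"yaw": 0},
  {"dp": [1.8,8.6,0],"yaw": 0},
  {"dp": [1.8,8.6,40],"yaw": 0},
  {"dp": [1.8,8.6,80],"yaw": 0},
  {"dp": [1.8,8.6,110],"yaw": 0},
  {"dp": [1.8,8.6,119],"yaw": 0},
  {"dp": [1.8,8.6,119],"yaw": 0},
  {"dp": [1.8,8.6,119],"yaw": 0},
])

```text
clock: 18.23
eef_pos: [591.9, -185.8, 19.4]
tcp_rot: [3.141, -0.002, 0.028]
contact_force: [0.4, 0.7, -0.3]
opening: 0.899
grasp_force: 0.0
```

Emit:
carry_out([
  {"dp": [0,0,0],"yaw": 0},
  {"dp": [0,0,0],"yaw": 0},
  {"dp": [0,0,0],"yaw": 0},
  {"dp": [0,0,0],"yaw": 0},
  {"dp": [0,0,0],"yaw": 0},
  {"dp": [0,0,0],"yaw": 0},
], fingers=-1)

```text
clock: 18.98
eef_pos: [591.6, -185.6, 19.0]
tcp_rot: [3.141, -0.001, 0.028]
contact_force: [-1.1, 0.9, 6.2]
opening: 0.517
grasp_force: 29.9
```

Emit:
carry_out([
  {"dp": [0,0,-40],"yaw": 0},
  {"dp": [0,0,-80],"yaw": 0},
  {"dp": [0,0,-110],"yaw": 0},
  {"dp": [0,-40,-110],"yaw": 0},
  {"dp": [-10,-85,-110],"yaw": 0},
  {"dp": [-15,-130,-110],"yaw": 0},
  {"dp": [-20,-175,-110],"yaw": 0},
  {"dp": [-25,-220,-110],"yaw": 0},
  {"dp": [-30,-265,-110],"yaw": 0},
  {"dp": [-35,-310,-110],"yaw": 0},
  {"dp": [-40,-355,-110],"yaw": 0},
  {"dp": [-45,-390,-110],"yaw": 0},
])

```text
clock: 20.48
eef_pos: [534.5, 204.8, 128.1]
tcp_rot: [-3.141, -0.0, 0.029]
contact_force: [0.8, 0.5, -1.8]
opening: 0.514
grasp_force: 31.3
```

Emit:
carry_out([
  {"dp": [-5,-30,0],"yaw": 0},
  {"dp": [-5.3,-49,0],"yaw": 0},
  {"dp": [-5.3,-49,0],"yaw": 0},
  {"dp": [-5.3,-49,0],"yaw": 0},
  {"dp": [-5.3,-49,0],"yaw": 0},
])

```text
clock: 21.1
eef_pos: [528.4, 251.0, 127.9]
tcp_rot: [3.141, 0.0, 0.027]
contact_force: [0.7, 0.0, -0.8]
opening: 0.516
grasp_force: 31.3
```

Emit:
carry_out([
  {"dp": [0,0,40],"yaw": 0},
  {"dp": [0,0,75],"yaw": 0},
  {"dp": [0,0,90],"yaw": 0},
  {"dp": [0,0,96],"yaw": 0},
  {"dp": [0,0,98],"yaw": 0},
  {"dp": [0,0,98],"yaw": 0},
])

```text
clock: 21.85
eef_pos: [529.0, 252.2, 30.9]
tcp_rot: [-3.141, -0.001, 0.028]
contact_force: [0.1, 0.2, -0.5]
opening: 0.515
grasp_force: 31.3
```

Emit:
carry_out([
  {"dp": [0,0,1],"yaw": 0},
  {"dp": [0,0,2],"yaw": 0},
  {"dp": [0,0,2],"yaw": 0},
])

```text
clock: 22.22
eef_pos: [529.0, 252.3, 29.0]
tcp_rot: [-3.141, -0.002, 0.028]
contact_force: [-0.9, -0.4, 5.3]
opening: 0.515
grasp_force: 31.9
```

The jar is on the floor. Release and head for the new dropper.

Emit:
carry_out([
  {"dp": [0,0,0],"yaw": 0},
  {"dp": [0,0,0],"yaw": 0},
  {"dp": [0,0,0],"yaw": 0},
  {"dp": [0,0,-40],"yaw": 0},
  {"dp": [0,0,-80],"yaw": 0},
  {"dp": [0,0,-110],"yaw": 0},
  {"dp": [0,60,-110],"yaw": 0},
  {"dp": [0,120,-110],"yaw": 0},
  {"dp": [0,180,-110],"yaw": 0},
  {"dp": [0,240,-110],"yaw": 0},
  {"dp": [-20,300,-110],"yaw": 0},
  {"dp": [-40,350,-110],"yaw": 0},
], fingers=0.8)

```text
clock: 23.72
eef_pos: [497.5, -101.1, 138.0]
tcp_rot: [3.141, -0.0, 0.028]
contact_force: [0.2, 0.9, -0.7]
opening: 0.901
grasp_force: 0.0
```

Emit:
carry_out([
  {"dp": [-20,60,0],"yaw": 0},
  {"dp": [-40,120,0],"yaw": 0},
  {"dp": [-60,180,0],"yaw": 0},
  {"dp": [-69,223,0],"yaw": 0},
  {"dp": [-69,223,0],"yaw": 0},
  {"dp": [-69,223,0],"yaw": 0},
  {"dp": [-69,223,0],"yaw": 0},
], fingers=0.4)

```text
clock: 24.6
eef_pos: [435.6, -322.7, 137.9]
tcp_rot: [-3.141, 0.0, 0.029]
contact_force: [0.1, 0.4, 0.6]
opening: 0.704
grasp_force: 0.0
```

```bash
python3 - <<'E'
from h import *
s=r.grab_frame("side")[:,:,::-1]; t=r.grab_frame("top")[:,:,::-1]
a=cv2.resize(s[130:330,200:400],(400,400),interpolation=cv2.INTER_CUBIC)
b=cv2.resize(t[165:275,160:270],(400,400),interpolation=cv2.INTER_CUBIC)
cv2.imwrite("pics/s8.png",np.hstack([a,b])); print(r.sense()["eef_pos"],r.sense()["tcp_rot"])
E
```

```text
[ 435.74275918 -322.77803061  137.97438745] [-3.14136952e+00  1.32942886e-04  2.96084462e-02]
```

View pics/s8.png

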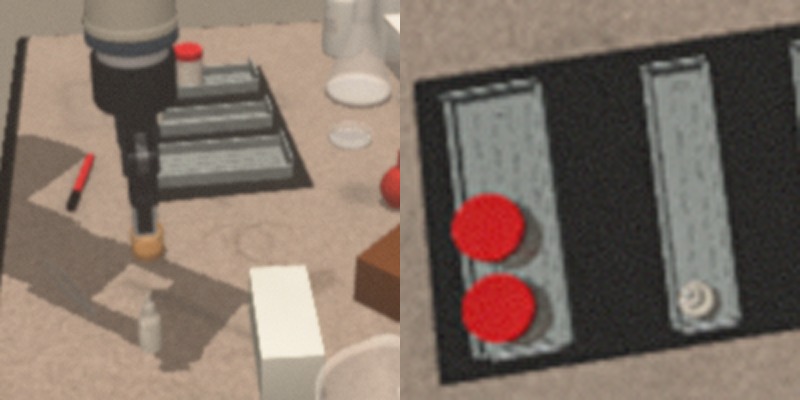

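Both jars stand in the middle lane (right pane (490,228) and (498,308)), and the gripper is over the new dropper. Picking it up.

Emit:
carry_out([
  {"dp": [0,1,40],"yaw": 0},
  {"dp": [0,1,80],"yaw": 0},
  {"dp": [0,1,110],"yaw": 0},
  {"dp": [0,1,123],"yaw": 0},
  {"dp": [0,1,123],"yaw": 0},
  {"dp": [0,1,123],"yaw": 0},
])

```text
clock: 25.45
eef_pos: [436.3, -325.2, 16.1]
tcp_rot: [3.141, -0.001, 0.028]
contact_force: [-0.9, -0.1, -0.6]
opening: 0.699
grasp_force: 0.0
```

Emit:
carry_out([
  {"dp": [0,0,0],"yaw": 0},
  {"dp": [0,0,0],"yaw": 0},
  {"dp": [0,0,0],"yaw": 0},
  {"dp": [0,0,0],"yaw": 0},
  {"dp": [0,0,0],"yaw": 0},
  {"dp": [0,0,0],"yaw": 0},
], fingers=-1, grip_force=20)

```text
clock: 26.2
eef_pos: [436.0, -325.3, 15.6]
tcp_rot: [3.141, -0.001, 0.028]
contact_force: [-0.4, -1.0, 6.4]
opening: 0.264
grasp_force: 19.6
```

Emit:
carry_out([
  {"dp": [0,0,-40],"yaw": 0},
  {"dp": [0,0,-80],"yaw": 0},
  {"dp": [0,0,-110],"yaw": 0},
  {"dp": [35,-25,-110],"yaw": 0},
  {"dp": [70,-60,-110],"yaw": 0},
  {"dp": [82,-105,-110],"yaw": 0},
  {"dp": [82,-150,-110],"yaw": 0},
  {"dp": [82,-195,-110],"yaw": 0},
  {"dp": [82,-240,-110],"yaw": 0},
  {"dp": [82,-285,-110],"yaw": 0},
  {"dp": [82,-330,-110],"yaw": 0},
  {"dp": [82,-375,-110],"yaw": 0},
])

```text
clock: 27.7
eef_pos: [506.5, 53.7, 125.0]
tcp_rot: [-3.142, 0.0, 0.028]
contact_force: [0.9, -0.4, -0.7]
opening: 0.264
grasp_force: 19.8
```

Emit:
carry_out([
  {"dp": [0,-40,0],"yaw": 0},
  {"dp": [0,-75,0],"yaw": 0},
  {"dp": [0,-75,0],"yaw": 0},
  {"dp": [0,-75,0],"yaw": 0},
  {"dp": [0,-75,0],"yaw": 0},
  {"dp": [0,-75,0],"yaw": 0},
])

```text
clock: 28.45
eef_pos: [504.8, 126.4, 125.0]
tcp_rot: [3.142, 0.0, 0.027]
contact_force: [-0.8, -0.0, -1.0]
opening: 0.265
grasp_force: 19.8
```

Lowering; the floor should come at eef z ≈ 25.6.

Emit:
carry_out([
  {"dp": [0,0,40],"yaw": 0},
  {"dp": [0,0,75],"yaw": 0},
  {"dp": [0,0,92],"yaw": 0},
  {"dp": [0,0,98],"yaw": 0},
  {"dp": [0,0,98],"yaw": 0},
  {"dp": [0,0,98],"yaw": 0},
])

```text
clock: 29.2
eef_pos: [505.6, 127.4, 28.0]
tcp_rot: [-3.141, -0.002, 0.028]
contact_force: [-0.2, -0.5, -0.5]
opening: 0.263
grasp_force: 19.8
```

Emit:
carry_out([
  {"dp": [0,0,1],"yaw": 0},
  {"dp": [0,0,2],"yaw": 0},
  {"dp": [0,0,2],"yaw": 0},
])

```text
clock: 29.58
eef_pos: [505.5, 127.4, 25.6]
tcp_rot: [-3.141, -0.001, 0.028]
contact_force: [-0.9, -0.6, 5.8]
opening: 0.263
grasp_force: 20.3
```

On the floor. Release and go to the filter box, turning for the grasp across its 60 mm side.

Emit:
carry_out([
  {"dp": [0,0,0],"yaw": 0},
  {"dp": [0,0,0],"yaw": 0},
  {"dp": [0,0,0],"yaw": 0},
  {"dp": [0,0,-40],"yaw": 0},
  {"dp": [0,0,-80],"yaw": 0},
  {"dp": [0,0,-115],"yaw": 0},
  {"dp": [0,60,-115],"yaw": -10},
  {"dp": [0,120,-115],"yaw": -20},
  {"dp": [10,180,-115],"yaw": -30},
  {"dp": [20,240,-115],"yaw": -40},
  {"dp": [30,300,-115],"yaw": -50},
  {"dp": [40,350,-115],"yaw": -60},
], fingers=0.4)

```text
clock: 31.08
eef_pos: [553.3, -217.0, 140.0]
tcp_rot: [-3.142, -0.0, 1.066]
contact_force: [0.3, 0.7, -0.1]
opening: 0.699
grasp_force: 0.0
```

```bash
cat > go.py <<'E'
import sys
from h import *
x,y,z,w=map(float,sys.argv[1:]);s=r.sense();p=s["eef_pos"];a=s["tcp_rot"][2];d=np.array([x,y,z])-p
c,n=np.cos(a),np.sin(a)
print(p,np.degrees(a),"dp",round(c*d[0]+n*d[1],1),round(n*d[0]-c*d[1],1),round(-d[2],1),"yaw",round(np.degrees(a)-w,1),s["qpos"].round(2))
E
python3 go.py 569.3 -359 140 86.5
```

```text
[ 553.28947836 -216.96943919  139.95503851] 61.072802438693415 dp -116.6 82.7 -0.0 yaw -25.4 [-0.38  0.39  1.77  0.    0.99  0.13]
```

Emit:
carry_out([
  {"dp": [-50,35,0],"yaw": -10},
  {"dp": [-90,65,0],"yaw": -20},
  {"dp": [-116.6,82.7,0],"yaw": -25.4},
  {"dp": [-116.6,82.7,0],"yaw": -25.4},
  {"dp": [-116.6,82.7,0],"yaw": -25.4},
  {"dp": [-116.6,82.7,0],"yaw": -25.4},
  {"dp": [-116.6,82.7,0],"yaw": -25.4},
], fingers=1)

```text
clock: 31.95
eef_pos: [568.6, -356.3, 140.2]
tcp_rot: [-3.142, -0.0, 1.504]
contact_force: [0.8, 0.0, -0.8]
opening: 1.002
grasp_force: 0.0
```

```bash
python3 go.py 569.3 -359 15 86.5; python3 - <<'E'
from h import *
s=r.grab_frame("side")[:,:,::-1]; t=r.grab_frame("top")[:,:,::-1]
a=cv2.resize(s[130:350,210:430],(400,400),interpolation=cv2.INTER_CUBIC)
b=cv2.resize(t[155:275,160:280],(400,400),interpolation=cv2.INTER_CUBIC)
cv2.imwrite("pics/s9.png",np.hstack([a,b]))
E
```

```text
[ 568.56616835 -356.33939004  140.16640198] 86.1716119424588 dp -2.6 0.9 125.2 yaw -0.3 [-0.56  0.49  1.59  0.    1.06 -0.5 ]
```

View pics/s9.png

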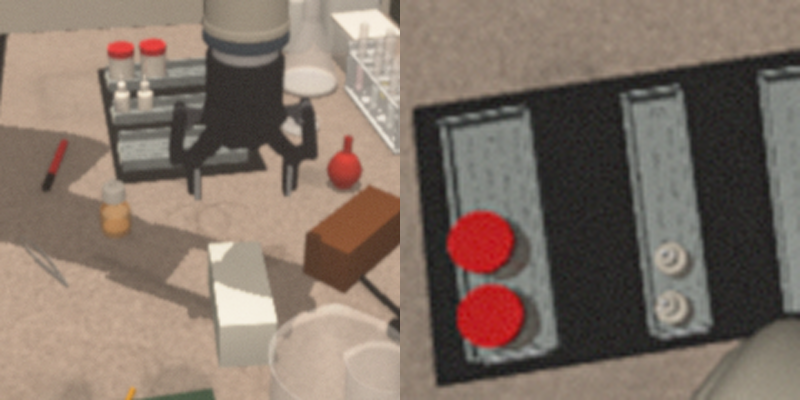

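The old and new items stand in single file in both lanes (right pane: jars (480,243)/(490,316), droppers (671,258)/(672,307)). The gripper straddles the box's short side at its centre. Descending.

Emit:
carry_out([
  {"dp": [-2.6,1,40],"yaw": 0},
  {"dp": [-2.6,1,80],"yaw": 0},
  {"dp": [-2.6,1,110],"yaw": 0},
  {"dp": [-2.6,1,128],"yaw": 0},
  {"dp": [-2.6,1,128],"yaw": 0},
  {"dp": [-2.6,1,128],"yaw": 0},
])

```text
clock: 32.8
eef_pos: [570.1, -360.4, 13.2]
tcp_rot: [3.14, 0.001, 1.503]
contact_force: [0.0, -0.0, 0.9]
opening: 1.001
grasp_force: 0.0
```

Emit:
carry_out([
  {"dp": [0,0,0],"yaw": 0},
  {"dp": [0,0,0],"yaw": 0},
  {"dp": [0,0,0],"yaw": 0},
  {"dp": [0,0,0],"yaw": 0},
  {"dp": [0,0,0],"yaw": 0},
  {"dp": [0,0,0],"yaw": 0},
], fingers=-1, grip_force=45)

```text
clock: 33.55
eef_pos: [570.0, -360.4, 13.4]
tcp_rot: [3.14, 0.001, 1.503]
contact_force: [-1.2, 0.9, 5.5]
opening: 0.695
grasp_force: 50.2
```

Emit:
carry_out([
  {"dp": [0,0,-40],"yaw": 0},
  {"dp": [0,0,-80],"yaw": 0},
  {"dp": [0,0,-115],"yaw": 0},
  {"dp": [0,0,-115],"yaw": 0},
])

```text
clock: 34.05
eef_pos: [571.0, -361.0, 130.3]
tcp_rot: [3.136, 0.003, 1.503]
contact_force: [1.0, 0.4, -3.1]
opening: 0.699
grasp_force: 50.3
```

```bash
python3 go.py 547.7 8 130 1.6; python3 go.py 547.7 -140 130 45
```

```text
[ 570.98365109 -361.0206401   130.27004121] 86.13065814904937 dp 366.6 -48.1 0.3 yaw 84.5 [-0.57  0.51  1.59 -0.    1.03 -0.5 ]
[ 570.98365109 -361.0206401   130.27004121] 86.13065814904937 dp 218.9 -38.1 0.3 yaw 41.1 [-0.57  0.51  1.59 -0.    1.03 -0.5 ]
```

Emit:
carry_out([
  {"dp": [35,-5,0],"yaw": 8},
  {"dp": [70,-10,0],"yaw": 16},
  {"dp": [105,-15,0],"yaw": 24},
  {"dp": [140,-20,0],"yaw": 32},
  {"dp": [175,-25,0],"yaw": 40},
  {"dp": [210,-30,0],"yaw": 48},
  {"dp": [245,-35,0],"yaw": 56},
  {"dp": [280,-40,0],"yaw": 64},
  {"dp": [315,-45,0],"yaw": 72},
  {"dp": [345,-48,0],"yaw": 80},
  {"dp": [366.6,-48,0],"yaw": 84.5},
  {"dp": [366.6,-48,0],"yaw": 84.5},
])

```text
clock: 35.55
eef_pos: [545.1, 10.2, 125.6]
tcp_rot: [-3.141, 0.002, 0.031]
contact_force: [0.3, 0.2, -3.4]
opening: 0.696
grasp_force: 50.1
```

```bash
python3 go.py 547.7 8 130 1.6
```

```text
[545.09387553  10.19634248 125.62953459] 1.7519393947545834 dp 2.5 2.3 -4.4 yaw 0.2 [0.02 0.34 1.88 0.   0.92 1.56]
```

Emit:
carry_out([
  {"dp": [2.5,2.3,0],"yaw": 0},
  {"dp": [2.5,2.3,0],"yaw": 0},
  {"dp": [2.5,2.3,30],"yaw": 0},
  {"dp": [2.5,2.3,60],"yaw": 0},
  {"dp": [2.5,2.3,80],"yaw": 0},
  {"dp": [2.5,2.3,80],"yaw": 0},
  {"dp": [2.5,2.3,80],"yaw": 0},
])

```text
clock: 36.42
eef_pos: [549.3, 6.4, 47.7]
tcp_rot: [3.142, -0.001, 0.028]
contact_force: [0.8, -0.5, -3.2]
opening: 0.688
grasp_force: 50.0
```

Emit:
carry_out([
  {"dp": [0,0,6],"yaw": 0},
  {"dp": [0,0,10],"yaw": 0},
  {"dp": [0,0,10],"yaw": 0},
])

```text
clock: 36.8
eef_pos: [548.4, 6.9, 36.8]
tcp_rot: [-3.142, 0.0, 0.029]
contact_force: [0.8, 1.0, -2.1]
opening: 0.701
grasp_force: 50.1
```

Emit:
carry_out([
  {"dp": [0,0,6],"yaw": 0},
  {"dp": [0,0,11],"yaw": 0},
  {"dp": [0,0,11],"yaw": 0},
])

```text
clock: 37.17
eef_pos: [548.2, 6.9, 25.4]
tcp_rot: [-3.142, 0.001, 0.029]
contact_force: [-0.0, -0.8, -2.6]
opening: 0.696
grasp_force: 50.1
```

Emit:
carry_out([
  {"dp": [0,0,1],"yaw": 0},
  {"dp": [0,0,2],"yaw": 0},
  {"dp": [0,0,2],"yaw": 0},
])

```text
clock: 37.55
eef_pos: [548.7, 6.9, 24.0]
tcp_rot: [3.142, -0.0, 0.028]
contact_force: [0.9, 0.1, -2.4]
opening: 0.698
grasp_force: 50.1
```

Emit:
carry_out([
  {"dp": [0,0,1],"yaw": 0},
  {"dp": [0,0,2],"yaw": 0},
  {"dp": [0,0,2],"yaw": 0},
])

```text
clock: 37.92
eef_pos: [548.8, 6.9, 23.4]
tcp_rot: [3.142, -0.0, 0.029]
contact_force: [-5.9, -0.3, 15.3]
opening: 0.695
grasp_force: 52.2
```

On the floor (15 N). Release, rise and step away to the right for a final look.

Emit:
carry_out([
  {"dp": [0,0,-0.5],"yaw": 0},
  {"dp": [0,0,-0.5],"yaw": 0},
  {"dp": [0,0,-0.5],"yaw": 0},
  {"dp": [0,0,-0.5],"yaw": 0},
  {"dp": [0,0,-30],"yaw": 0},
  {"dp": [0,0,-70],"yaw": 0},
  {"dp": [0,0,-110],"yaw": 0},
  {"dp": [0,0,-130],"yaw": 0},
  {"dp": [0,60,-130],"yaw": 0},
  {"dp": [0,120,-130],"yaw": 0},
  {"dp": [0,180,-130],"yaw": 0},
  {"dp": [0,220,-130],"yaw": 0},
], fingers=1)

```text
clock: 39.42
eef_pos: [554.7, -215.6, 152.0]
tcp_rot: [3.141, -0.0, 0.027]
contact_force: [0.7, 0.3, 0.1]
opening: 0.998
grasp_force: 0.0
```

```bash
python3 - <<'E'
from h import *
s=r.grab_frame("side")[:,:,::-1]; t=r.grab_frame("top")[:,:,::-1]
a=cv2.resize(s[130:270,220:360],(400,400),interpolation=cv2.INTER_CUBIC)
b=cv2.resize(t[145:285,165:305+20][:, :160],(400,350),interpolation=cv2.INTER_CUBIC)
cv2.imwrite("pics/s10.png",np.hstack([a,np.vstack([b,np.zeros((50,400,3),np.uint8)])]))
E
```

```text
(no output)
```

View pics/s10.png

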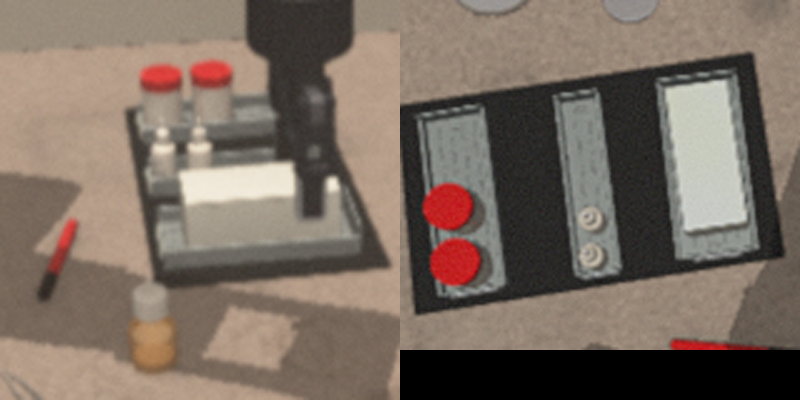

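The final picture shows the jars at (448,206)/(455,262), the droppers at (591,217)/(592,255) and the box flat inside the wide lane (705,155). The amber bottle stands untouched. Handing in.

```bash
python3 -c "
from rig import r
print(r.sign_off())"
```

```text
the job is handed in; nothing more can be done
None
```

I handed the job in at about 39 s on the robot clock: in the dropper and jar lanes the old item is at the front lip with the new one behind it, the filter box lies lengthwise in the wide lane, everything stands upright on its lane floor, and the amber bottle was not touched.

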